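Third filter on the photometer

ROBOT

A 6-joint arm with a two-finger parallel gripper is mounted at the origin on the work surface. World frame = base frame: x ahead of the robot, y to its left, z up, the work surface at z = 0. Lengths are in m, angles in rad, forces in N, time in s.
With the tool pointing down it reaches from about 0.375 to 0.9 m from the base axis. Payload 3.1 kg.
Tool frame: the origin (TCP) lies on the centre line of the jaws, within the pads' length; the fingertips stand 8 mm ahead of it and the grasp point (between the pads) lies 11 mm behind it; z points along the fingers, y is the line along which they close (so a half turn about z gives the same grasp; the last joint's range is limited). The gripper opens to 85 mm and grips with 20 to 120 N. Pads are 22 mm wide; open, the fingers measure 114 mm over their backs; the gripper's body (76 mm by 85 mm) begins 54 mm behind the grasp point. The pads swing forward as they close: fully open they stand 13 mm farther back than shut.
Start: joints at [-1.319, 0.527, 1.433, -0, 1.181, -0.178], TCP at [0.26, -0.568, 0.239] pointing down, gripper open.
Joint ranges: [-3.08, 3.08], [-0.75, 2.2], [0.22, 2.44], [-1.43, 4.57], [0, 2.65], [-2.85, 2.85]. Speed limits (rad/s): [2.79, 2.79, 3.14, 3.14, 3.14, 3.14].

INTERFACE

Orientations are given as a unit quaternion [x, y, z, w].
In Python, from station import * gives the robot as it stands.
- The arm moves only by the tool play_rows, never from a script. Its argument "rows" is a list of rows, each a list of 3 entries, a list of its own where there are three numbers: the turn, a rotation vector about the tool's x, y, z in degrees, then the shift along the tool's x, y, z in mm, then the closure, from 0 (fully open) to 1 (shut). In form: [[[ax, ay, az], [dx, dy, dz], jaw], ...]. A call has 1 to 12 rows; each row shifts and turns the commanded pose from where the row before left it, along the tool's axes as they then stand; what a row does not reach is not made up. A row lasts 1/12 s, in which the tool goes at most 41.7 mm and 7.16 degrees, less where a joint would pass 70% of its speed; a pose out of reach is approached as far as the arm can. A call with a gripper value outside its range is refused whole. The fingers move at their own pace and stop on an object; "grip_force" is the grip in N (left out, the last holds). Time passes only in rows, so rows that do not move let the fingers close. It gives the time, the measured TCP pose, the force, the opening and the grip force at its end, in the units of the state.
- sense(): the state, without advancing time (a new reading comes with each control period).
- snapshot(name): name is "scene" or "top" or "wrist"; returns (picture, depth): 384x512x3 uint8, red, green, blue; 384x512 float32, m along the optical axis (not along the pixel's ray), 0 where there is no reading.
- get_calibration(name): a dict with "vfov" (degrees; the focal length in pixels is half the picture's height over the tangent of half this angle, whatever the lens; pixels are square), "cx", "cy" (the principal point, pixels), "xyz" and "attitude" of the camera in the world. Camera axes: x right, y down, z forward; pixel columns grow to the right and rows downward; lengths in m; the calibration is good to about 2 mm. A picture is of the moment at which its call begins: read the wrist's pose just before it. get_calibration takes no time and is no camera call; for the wrist camera it gives the pose at the moment of the call.
- sign_off(): hands the job in; it is judged then, once.
The state is a dict: "t": time; "q": joint angles; "qd": joint speeds; "tau": joint torques, N m; "tcp_pos": TCP position; "tool_rot": TCP orientation; "force": force on the tool from outside, world axes, zero at the start; "ft_torque": the same for the moment, N m; "finger_gap": opening from 0.0 (shut) to 1.0 (fully open); "gripper_force": force on a finger pad.
Only numpy, scipy, OpenCV 4.12 (cv2) and the standard library are available. Lean on these libraries where they do the work, as an engineer would, in place of code of your own. Each camera call takes 0.05 s, during which the arm holds its last target. There are 200 camera calls.

TASK

On the white photometer, push the tall filter lever along its slot with a fingertip, feeling it click from one filter to the next, and stop at the third click without running past it; then press the round read key fully down and let it spring back. Push gently and pinch or pick up nothing: the short shutter tab, the cuvette in its well and the bottles and glassware all stay where they are.

Things in the scene. Friction and masses are not known exactly. Their poses are not given: they have to be found in the camera images.
- photometer: White bench photometer, a fixed box 220 (x) x 260 (y) x 90 mm high. Origin: centre of its underside, on the table; z up, -x its front. On its flat top, in its frame (mm): slot of the tall filter lever along y at x -10; slot of the short shutter tab at x 55; read key at (-75, 85); cuvette well, a black collar 29 mm square and 22 high, at (60, 85). The top is clear for 60 mm behind (-y of) the lever.
- lever_top (a point): Centre of the top of the tall filter lever's black tab, 38 mm above the photometer's top. The tab is 24 mm (photometer x) by 12 mm (photometer y, the way it slides) by 26 mm high, on a 9 mm square stem 12 mm high. The side to push lies 6 mm from this point along photometer -y, 12 to 38 mm above the casing.
- filter_lever (a joint): Slide of the lever along photometer +y, m; 0 to 0.104; lever_top is at photometer y = joint - 0.055. Starts loose at 0 to 0.010. Clicks at 0.030, 0.048, 0.066 (third), 0.084, 0.102, each after a hump 9 mm before it that takes a push of 4 to 6 N; past the hump the lever jumps ahead by itself, the force on the finger drops to none, and it stays in the click.
- shutter_tab (a joint): Slide of the short shutter tab along photometer +y, in m, 0 to 0.05; to be left alone.
- shutter_top (a point): Centre of the top of the short shutter tab, a black tab 14 x 12 mm and only 11 mm high, at photometer x = 55 mm.
- read_key (a joint): Travel of the read key, in m: 0 released, 0.006 fully down. Sprung: starts to give at 1.5 N, fully down at 5 N, comes back by itself.
- read_key_top (a point): Centre of the top of the read key, a round white key 24 mm across in a grey ring 40 mm across; it stands 22 mm above the photometer's top and is pressed straight down.
- cuvette: Clear cuvette 12.5 x 12.5 x 45 mm, loose, standing in the well on the photometer. Origin: centre of its underside.
- vial: Small capped vial, 24 mm diameter, 42 mm high, loose on the photometer's top. Origin: centre of its underside.
- beaker_a: Glass beaker, 50 mm diameter, 65 mm high, loose on the table beside the photometer. Origin: centre of its underside.
- beaker_b: Smaller glass beaker, 42 mm diameter, 55 mm high, loose beside the photometer. Origin: centre of its underside.
- amber_bottle: Capped amber bottle, 40 mm diameter, 75 mm high, loose beside the photometer. Origin: centre of its underside.
- wash_bottle: White plastic bottle, 64 mm diameter, 150 mm high, loose on the table on the photometer's -y side, towards its back. Origin: centre of its underside.
Mind the look-alikes: they are no part of the job. Of the things that look like the cuvette, the smallest one is meant.

How it is judged:
On the way, in this order (a step that is already met when the one before it is completed fails the run):
1. the filter lever rests in its third click (joint 0.066 within 4 mm) (value of joint filter_lever between 0.062 and 0.07 m), for 0.3 s.
2. the read key is pressed fully down (past 4.5 mm) (all of step 1 and value of joint read_key above 0.0045 m), for 0.1 s.
At the end, for the whole second after the job is handed in: The lever rests in its third click (0.062 to 0.070), the read key has sprung back (under 1.5 mm), the shutter tab is within 4 mm, the cuvette stands in its well (within 8 mm), the vial is within 15 mm and the other loose things within 20 mm of where they stood (all of step 1 and value of joint read_key below 0.0015 m and velocity of joint filter_lever between -0.01 and 0.01 m/s and distance of shutter_top from where it was at the start of the episode below 0.004 m and distance of cuvette from where it was at the start of the episode below 0.008 m and distance of vial from where it was at the start of the episode below 0.015 m and distance of each of beaker_a, beaker_b, amber_bottle, wash_bottle from where it was at the start of the episode below 0.02 m and z of cuvette in the frame of photometer below 0.094 m and angle between cuvette's own z axis and vertical below 0.2 rad); the robot touches nothing.
It fails at once if the lever is run past the third click, over the next hump (joint over 0.077) (value of joint filter_lever above 0.077 m).
It fails at once if the read key is pressed (past 3 mm) while the lever is not in the third click (value of joint read_key above 0.003 m and not (value of joint filter_lever between 0.062 and 0.07 m)).
It fails at once if the lever or the key is squeezed, forced or hammered (lever over 25 N, key over 40 N) (contact force between the fingers and filter_lever above 25 N or contact force between the fingers and read_key above 40 N).
It fails at once if the short shutter tab is moved more than 4 mm (distance of shutter_top from where it was at the start of the episode above 0.004 m).
It fails at once if the cuvette, vial, glassware, or a bottle is lifted, tipped or pushed away (cuvette 8 mm, vial 15 mm, others 20 mm) (distance of cuvette from where it was at the start of the episode above 0.008 m or distance of vial from where it was at the start of the episode above 0.015 m or distance of any of beaker_a, beaker_b, amber_bottle, wash_bottle from where it was at the start of the episode above 0.02 m or angle between any of cuvette, vial, beaker_a, beaker_b, amber_bottle, wash_bottle's own z axis and vertical above 0.5 rad).
It also fails if it takes over 54 s, if anything falls off the work surface, if the arm or the gripper's body presses on something with over 40 N, if the wrist force passes 120 N, or if a joint passes its speed limit or range.

## Working session

There is one attempt and no reset: what is moved stays moved. The work goes in short steps, Python scripts to look and compute and a tool call to move; the robot and the scene stay as the last step left them, time stands still between calls to the robot, and variables do not carry over. Pictures are saved under pics/ and viewed, at most 10 in all, crops included, and the job is handed in when it is done.

Besides the shell and the picture viewer there is one more tool, called after "Request:" as name(argument=value, ...), one argument or row to a line, values as JSON. play_rows: Moves the arm, as the interface text tells. Its arguments: {"type":"object","properties":{"rows":{"type":"array","items":{"type":"array"}},"grip_force":{"type":"number"}},"required":["rows"]}

```bash
mkdir -p pics
cat > h.py <<'E'
from station import *
import numpy as np, cv2
from scipy.spatial.transform import Rotation as R
def cam(n):
    c=get_calibration(n); return c
def rot(a):
    a=np.array(a,float)
    return a if a.shape==(3,3) else R.from_quat(a).as_matrix()
def onplane(c,u,v,z):
    f=192/np.tan(np.radians(c['vfov'])/2)
    d=rot(c['attitude'])@np.array([(u-c['cx'])/f,(v-c['cy'])/f,1]); o=np.array(c['xyz'])
    return o+d*(z-o[2])/d[2]
def pts(c,D):
    f=192/np.tan(np.radians(c['vfov'])/2)
    v,u=np.mgrid[:384,:512]
    p=np.stack([(u-c['cx'])/f*D,(v-c['cy'])/f*D,D],-1)
    return p@rot(c['attitude']).T+np.array(c['xyz'])
E
python3 - <<'E'
from h import *
for n in('scene','top'):
    p,d=snapshot(n);c=cam(n);print(n,c)
    np.savez('pics/%s.npz'%n,p=p,d=d)
    cv2.imwrite('pics/%s1.png'%n,cv2.resize(p[:,:,::-1],(800,600)))
print(sense())
E
```

```text
scene {'vfov': 51.68551603709069, 'cx': 264.80944281037534, 'cy': 193.3418768345485, 'xyz': array([1.20825217, 0.17328652, 0.50353563]), 'attitude': array([ 0.52878894,  0.69974318, -0.38358929, -0.28913837])}
top {'vfov': 48.16669307287025, 'cx': 251.74642660904837, 'cy': 190.60144530023615, 'xyz': array([0.58334687, 0.00579003, 0.96421566]), 'attitude': array([ 0.71091514, -0.70272499,  0.02151892, -0.01772519])}
{'t': 0.1, 'q': array([-1.31951020e+00,  5.28364179e-01,  1.43380416e+00,  2.09196227e-06,
        1.18138750e+00, -1.78487898e-01]), 'qd': array([-0.00043139, -0.0035655 , -0.00363706,  0.00042467,  0.00284923,
       -0.00150841]), 'tau': array([-5.67272746e-04, -4.43303347e+01, -1.78587395e+01, -1.75158993e-04,
        3.87638443e-03, -8.65059832e-06]), 'tcp_pos': array([ 0.26028851, -0.56751757,  0.23842746]), 'tool_rot': array([ 9.77000108e-01,  2.13236547e-01, -3.47545248e-05, -9.80976415e-04]), 'force': array([ 0.3684    ,  0.09018726, -0.39691664]), 'ft_torque': array([-0.05971733, -0.0384991 ,  0.00376181]), 'gripper_force': 0.0, 'finger_gap': 1.0026324120813759}
```

View pics/top1.png

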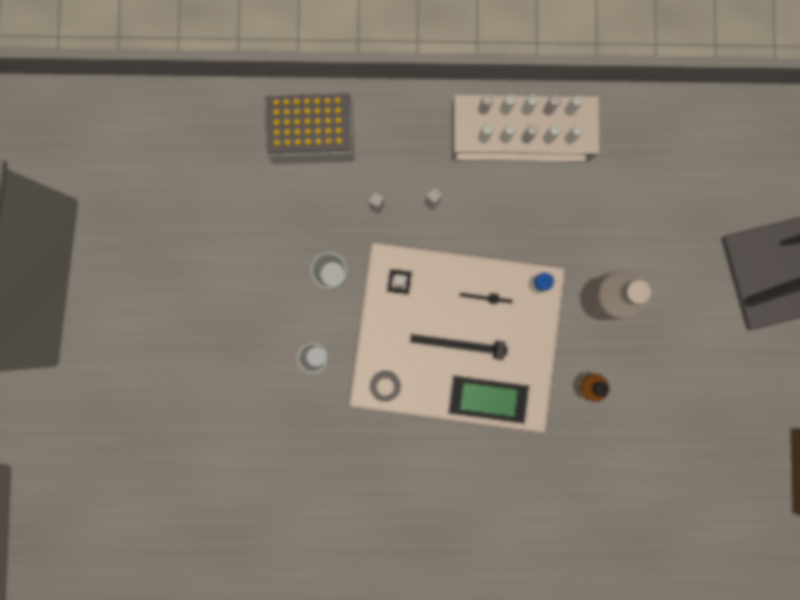

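View pics/scene1.png

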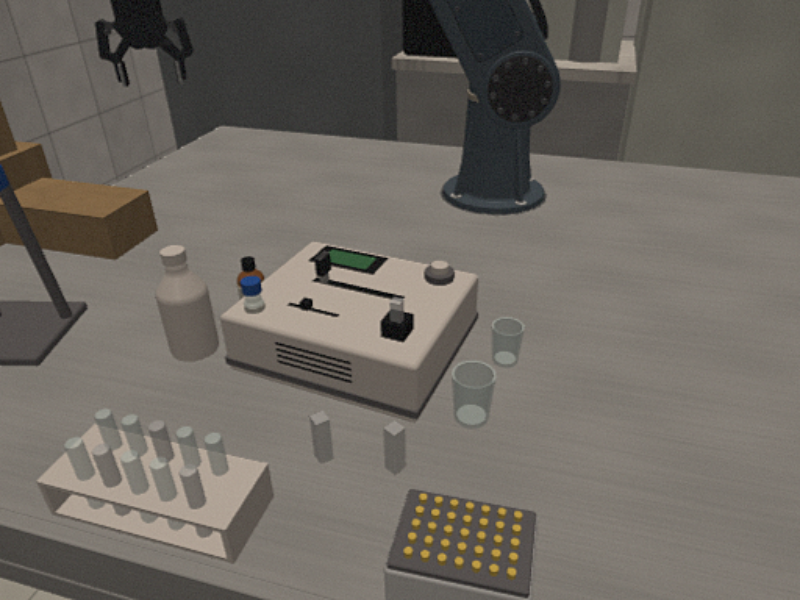

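The top view (in the 800x600 picture) shows the photometer with its key at (385,385), which gives +y to the left. Candidates for the lever:
- the tall black tab at (501,350) on the long slot
- the short tab at (493,298) on the short slot, which is the shutter
- the black collar at (400,281)

I choose (501,350). The key is the ring at (385,385), not the green display at (488,399). The vial is at (543,281), and the bottles are at (595,387) and (630,293).

Run:
```python
from h import *
z=np.load('pics/top.npz');p,d=z['p'],z['d'];c=cam('top');P=pts(c,d)
s=.64
# casing top by depth
m=((abs(P[...,2]-.09)<.012)).astype(np.uint8)
m=cv2.morphologyEx(m,cv2.MORPH_CLOSE,np.ones((9,9)))
cs,_=cv2.findContours(m,cv2.RETR_EXTERNAL,cv2.CHAIN_APPROX_NONE);k=max(cs,key=cv2.contourArea)
r=cv2.minAreaRect(k);b=cv2.boxPoints(r);print('rect px',r)
w=np.array([onplane(c,u,v,.09) for u,v in b]);print(w.round(4))
o=w.mean(0);
e=[w[(i+1)%4]-w[i] for i in range(4)];print([np.linalg.norm(x).round(4) for x in e])
# y axis : long edge pointing to +y
L=[x for x in e if np.linalg.norm(x)>.24 and x[1]>0][0];yaw=np.arctan2(-L[0],L[1]);print('o',o,'yaw deg',np.degrees(yaw))
def loc(q): 
    q=np.asarray(q)-o; cy,sy=np.cos(yaw),np.sin(yaw); return np.array([cy*q[0]+sy*q[1],-sy*q[0]+cy*q[1]])*1000
# key ring, collar
for n,u,v,h in(('key',385,385,.112),('lev',501,350,.128),('shut',493,298,.101),('collar',400,281,.112),('vial',543,281,.132),('amber',595,387,.07)):
    q=onplane(c,u*s,v*s,h);print(n,q.round(4),loc(q).round(1))
mm=(P[...,2]>.118)&(P[...,2]<.136)
L2=np.stack([P[...,0]-o[0],P[...,1]-o[1]],-1)
lx=np.cos(yaw)*L2[...,0]+np.sin(yaw)*L2[...,1]; ly=-np.sin(yaw)*L2[...,0]+np.cos(yaw)*L2[...,1]
sel=mm&(abs(lx+.01)<.025)&(ly<.06)&(ly>-.1);print('lever depth n',sel.sum(),lx[sel].mean(),ly[sel].min(),ly[sel].max(),np.median(P[sel],0))
top=P[...,2][(abs(lx+.04)<.015)&(abs(ly-.0)<.04)];print('top z',np.median(top))
cr=p[140:290,215:375][:,:,::-1];cv2.imwrite('pics/crop.png',cv2.resize(cr,(800,750)) [:600])
```

```text
rect px ((292.3466796875, 215.42877197265625), (127.9433822631836, 107.69959259033203), 7.678963661193848)
[[ 0.4904  0.0603  0.09  ]
 [ 0.7076  0.0342  0.09  ]
 [ 0.6756 -0.2257  0.09  ]
 [ 0.4589 -0.196   0.09  ]]
[np.float64(0.2188), np.float64(0.2619), np.float64(0.2187), np.float64(0.2582)]
o [ 0.58313296 -0.08179711  0.09      ] yaw deg -7.000711557187335
key [0.5204 0.0108 0.112 ] [-73.6  84.2]
lev [ 0.5664 -0.133   0.128 ] [-10.3 -52.9]
shut [ 0.6326 -0.127   0.101 ] [ 54.6 -38.9]
collar [ 0.6523 -0.0067  0.112 ] [59.5 82.9]
vial [ 0.6528 -0.1845  0.132 ] [ 81.6 -93.4]
amber [ 0.5177 -0.2676  0.07  ] [ -42.3 -192.4]
lever depth n 81 -0.00978968570883255 -0.05696221479978424 -0.04453414006965428 [ 0.56647825 -0.12965815  0.1294595 ]
top z 0.09138779379906004
```

View pics/crop.png

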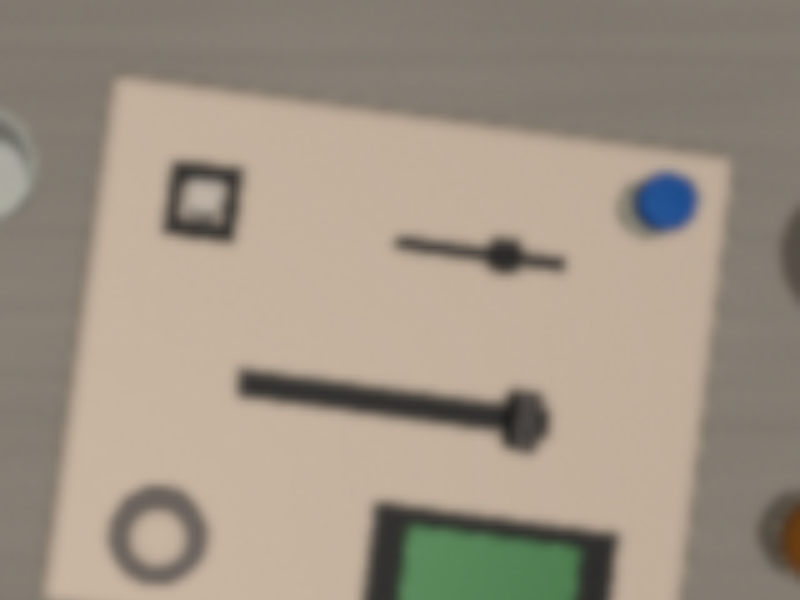

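The crop confirms the lever at about (525,420) px, i.e. photometer local (-10,-52) mm. The fitted frame also puts the key and collar within 2 mm of where the description has them.

```bash
cat >> h.py <<'E'
O=np.array([.58313,-.08180]);YAW=np.radians(-7.0)
def local(q):
    q=np.asarray(q)[:2]-O;c,s=np.cos(YAW),np.sin(YAW);return np.array([c*q[0]+s*q[1],-s*q[0]+c*q[1]])*1000
def rep():
    s=sense();X=R.from_quat(s['tool_rot']).as_matrix()
    c,n=np.cos(YAW),np.sin(YAW);f=s['force']
    print('t',s['t'],'loc',local(s['tcp_pos']).round(1),'z',round(s['tcp_pos'][2]*1000,1),'toolx yaw',np.degrees(np.arctan2(X[1,0],X[0,0])).round(2),'toolz',X[:,2].round(3),'Floc',np.round([c*f[0]+n*f[1],-n*f[0]+c*f[1],f[2]],2),'gap',s['finger_gap'])
E
python3 -c "
from h import *
rep()"
```

```text
t 0.1 loc [-261.2 -521.4] z 238.4 toolx yaw 24.62 toolz [-0.     0.002 -1.   ] Floc [ 0.35  0.13 -0.4 ] gap 1.0026324120813759
```

Request:
play_rows(
  rows=[
    [[0, 0, 6.32], [0, 0, 0], 1],
    [[0, 0, 6.32], [0, 0, 0], 1],
    [[0, 0, 6.32], [0, 0, 0], 1],
    [[0, 0, 6.32], [0, 0, 0], 1],
    [[0, 0, 6.32], [0, 0, 0], 1],
    [[0, 0, 0], [0, 0, 0], 1],
    [[0, 0, 0], [0, 0, 0], 1],
  ],
)

```text
t: 0.68
tcp_pos: [0.2604, -0.5678, 0.2389]
tool_rot: [0.998, -0.059, -0.0, -0.0]
force: [0.2, 0.2, 0.2]
finger_gap: 0.009
gripper_force: 0.0
```

```bash
python3 -c "
from h import *
rep()"
```

```text
t 0.6833 loc [-261.1 -521.7] z 238.9 toolx yaw -6.82 toolz [-0.     0.001 -1.   ] Floc [0.2  0.18 0.23] gap 0.009370466614377706
```

Request:
play_rows(
  rows=[
    [[0, 0, 0], [18, -31, 0], 1],
    [[0, 0, 0], [18, -31, 0], 1],
    [[0, 0, 0], [18, -31, 0], 1],
    [[0, 0, 0], [18, -31, 0], 1],
    [[0, 0, 0], [18, -31, 0], 1],
    [[0, 0, 0], [18, -31, 0], 1],
    [[0, 0, 0], [18, -31, 0], 1],
    [[0, 0, 0], [18, -31, 0], 1],
    [[0, 0, 0], [18, -31, 0], 1],
    [[0, 0, 0], [18, -31, 0], 1],
    [[0, 0, 0], [18, -31, 0], 1],
    [[0, 0, 0], [18, -31, 0], 1],
  ],
)

```text
t: 1.68
tcp_pos: [0.5208, -0.2235, 0.2393]
tool_rot: [0.998, -0.059, -0.0, -0.0]
force: [-0.0, -0.6, 0.1]
finger_gap: -0.0
gripper_force: 0.0
```

Request:
play_rows(
  rows=[
    [[0, 0, 0], [18, -31, 0], 1],
    [[0, 0, 0], [17, -31, 0], 1],
    [[0, 0, 0], [0, 0, 20], 1],
    [[0, 0, 0], [0, 0, 20], 1],
    [[0, 0, 0], [0, 0, 0], 1],
    [[0, 0, 0], [0, 0, 0], 1],
    [[0, 0, 0], [0, 0, 0], 1],
  ],
)

```text
t: 2.27
tcp_pos: [0.5626, -0.1683, 0.1999]
tool_rot: [0.998, -0.061, 0.0, 0.0]
force: [0.5, -0.3, 0.4]
finger_gap: 0.002
gripper_force: 0.0
```

Run:
```python
from h import *
rep()
p,d=snapshot('wrist');c=cam('wrist')
cv2.imwrite('pics/w1.png',p[:,:,::-1])
np.savez('pics/w1.npz',p=p,d=d)
```

```text
t 2.2667 loc [ -9.8 -88.4] z 199.9 toolx yaw -6.95 toolz [ 0.001 -0.    -1.   ] Floc [ 0.55 -0.28  0.4 ] gap 0.001843702650981975
```

View pics/w1.png

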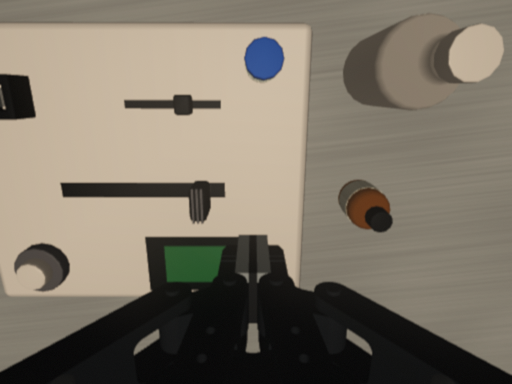

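The wrist view shows the shut fingertips at about (253,240). The lever's ribbed top is at about (197,206), clear to the +y side, and the vial and bottles are out of the way. I'll check the lever's y from this view, then descend.

Run:
```python
from h import *
c=cam('wrist')
for u,v in((190,206),(205,206),(197,190),(197,222)): print(local(onplane(c,u,v,.128)).round(1))
d=np.load('pics/w1.npz')['d'];P=pts(c,d);s=(P[...,2]>.12)&(P[...,2]<.136)
L=np.array([local(q) for q in P[s]]);L=L[(abs(L[:,0]+10)<25)&(abs(L[:,1]+50)<25)];print(len(L),L.min(0),L.max(0))
```

```text
[ -9.5 -47.3]
[ -9.5 -57.4]
[  1.8 -52.6]
[-21.2 -51.5]
664 [-21.40376563 -58.44696881] [  3.4078591  -46.17219234]
```

Request:
play_rows(
  rows=[
    [[0, 0, 0], [0, 0, 20], 1],
    [[0, 0, 0], [0, 0, 20], 1],
    [[0, 0, 0], [0, 0, 20], 1],
    [[0, 0, 0], [0, 0, 15], 1],
    [[0, 0, 0], [0, 0, 10], 1],
    [[0, 0, 0], [0, 0, 0], 1],
    [[0, 0, 0], [0, 0, 0], 1],
  ],
)

```text
t: 2.9
tcp_pos: [0.5626, -0.1684, 0.1149]
tool_rot: [0.998, -0.061, 0.0, 0.0]
force: [-0.1, -0.8, 0.6]
finger_gap: 0.004
gripper_force: 0.0
```

```bash
python3 -c "
from h import *
rep()"
```

```text
t 2.9 loc [ -9.8 -88.4] z 114.9 toolx yaw -6.99 toolz [ 0.001 -0.    -1.   ] Floc [-0.03 -0.79  0.59] gap 0.003939157899481802
```

Request:
play_rows(
  rows=[
    [[0, 0, 0], [0, -3, 0], 1],
    [[0, 0, 0], [0, -3, 0], 1],
    [[0, 0, 0], [0, -3, 0], 1],
    [[0, 0, 0], [0, -2, 0], 1],
    [[0, 0, 0], [0, -2, 0], 1],
    [[0, 0, 0], [0, -2, 0], 1],
    [[0, 0, 0], [0, -1, 0], 1],
    [[0, 0, 0], [0, -1, 0], 1],
    [[0, 0, 0], [0, -1, 0], 1],
    [[0, 0, 0], [0, -1, 0], 1],
  ],
)

```text
t: 3.73
tcp_pos: [0.5646, -0.1491, 0.1143]
tool_rot: [0.998, -0.061, -0.0, 0.0]
force: [-0.0, -0.5, 0.9]
finger_gap: 0.001
gripper_force: 0.2
```

Request:
play_rows(
  rows=[
    [[0, 0, 0], [0, -1, 0], 1],
    [[0, 0, 0], [0, -1, 0], 1],
    [[0, 0, 0], [0, -1, 0], 1],
    [[0, 0, 0], [0, -1, 0], 1],
  ],
)

```text
t: 4.07
tcp_pos: [0.5651, -0.1449, 0.1143]
tool_rot: [0.998, -0.061, 0.0, 0.0]
force: [-0.4, 0.0, -0.2]
finger_gap: -0.0
gripper_force: 0.2
```

Request:
play_rows(
  rows=[
    [[0, 0, 0], [0, -1, 0], 1],
    [[0, 0, 0], [0, -1, 0], 1],
    [[0, 0, 0], [0, -1, 0], 1],
    [[0, 0, 0], [0, -1, 0], 1],
  ],
)

```text
t: 4.4
tcp_pos: [0.5656, -0.1415, 0.1144]
tool_rot: [0.998, -0.061, 0.0, 0.001]
force: [-1.9, -3.4, 1.3]
finger_gap: 0.001
gripper_force: 1.8
```

Run:
```python
from h import *
rep()
p,d=snapshot('wrist');c=cam('wrist');P=pts(c,d)
s=(P[...,2]>.12)&(P[...,2]<.136)
L=np.array([local(q) for q in P[s]]);L=L[(abs(L[:,0]+10)<25)];print(len(L),L.min(0),L.max(0))
cv2.imwrite('pics/w2.png',p[:,:,::-1])
```

```text
t 4.4 loc [-10.1 -61.4] z 114.4 toolx yaw -6.95 toolz [ 0.    -0.001 -1.   ] Floc [-1.43 -3.6   1.35] gap 0.0008274519331041043
2421 [-18.56889894 -75.90336179] [  3.58838071 -36.72388145]
```

View pics/w2.png

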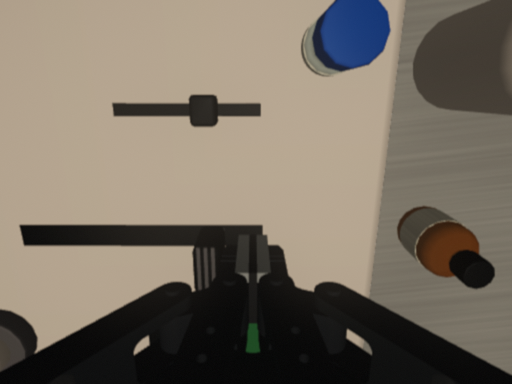

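The finger is touching the lever (lever's visible top at about (206,268), just left of the finger), and the force is building toward hump 1. I'll go on in small steps.

Request:
play_rows(
  rows=[
    [[0, 0, 0], [0, -1, 0], 1],
    [[0, 0, 0], [0, -1, 0], 1],
    [[0, 0, 0], [0, -1, 0], 1],
  ],
)

```text
t: 4.7
tcp_pos: [0.5659, -0.1393, 0.1145]
tool_rot: [0.998, -0.06, 0.0, 0.001]
force: [-1.2, -6.5, -0.6]
finger_gap: -0.004
gripper_force: 3.2
```

Request:
play_rows(
  rows=[
    [[0, 0, 0], [0, -1, 0], 1],
    [[0, 0, 0], [0, -1, 0], 1],
  ],
)

```text
t: 4.87
tcp_pos: [0.5661, -0.1376, 0.1145]
tool_rot: [0.998, -0.06, 0.0, 0.001]
force: [-1.2, -7.2, 0.6]
finger_gap: 0.001
gripper_force: 3.5
```

Request:
play_rows(
  rows=[
    [[0, 0, 0], [0, -1, 0], 1],
    [[0, 0, 0], [0, -1, 0], 1],
  ],
)

```text
t: 5.03
tcp_pos: [0.5663, -0.1356, 0.1144]
tool_rot: [0.998, -0.061, -0.0, 0.001]
force: [-1.5, -6.3, 1.0]
finger_gap: 0.002
gripper_force: 3.8
```

Request:
play_rows(
  rows=[
    [[0, 0, 0], [0, -1, 0], 1],
    [[0, 0, 0], [0, -1, 0], 1],
  ],
)

```text
t: 5.2
tcp_pos: [0.5666, -0.1337, 0.1145]
tool_rot: [0.998, -0.061, 0.0, 0.001]
force: [-1.7, -7.3, 1.2]
finger_gap: 0.0
gripper_force: 3.7
```

```bash
cat > lv.py <<'E'
from h import *
rep()
p,d=snapshot('wrist');c=cam('wrist');P=pts(c,d)
ok=(P[...,2]>.12)&(P[...,2]<.136)
L=np.array([local(q) for q in P[ok]]);L=L[(abs(L[:,0]+10)<25)];print('lever front y',L[:,1].max(),'joint ~',L[:,1].max()-6+55)
E
python3 lv.py
```

```text
t 5.2 loc [-10.1 -53.6] z 114.5 toolx yaw -6.95 toolz [-0.    -0.003 -1.   ] Floc [-0.79 -7.43  1.21] gap 8.448319810644733e-05
lever front y -29.10379359524299 joint ~ 19.89620640475701
```

Request:
play_rows(
  rows=[
    [[0, 0, 0], [0, -1, 0], 1],
    [[0, 0, 0], [0, 0, 0], 1],
  ],
)

```text
t: 5.42
tcp_pos: [0.5668, -0.1308, 0.1143]
tool_rot: [0.998, -0.061, 0.0, -0.0]
force: [0.2, -0.6, 0.0]
finger_gap: -0.005
gripper_force: 0.0
```

Request:
play_rows(
  rows=[
    [[0, 0, 0], [0, -1, 0], 1],
    [[0, 0, 0], [0, 0, 0], 1],
  ],
)

```text
t: 5.58
tcp_pos: [0.5668, -0.1292, 0.1142]
tool_rot: [0.998, -0.061, -0.0, -0.001]
force: [-0.3, -1.1, -0.4]
finger_gap: 0.002
gripper_force: 0.0
```

```bash
python3 lv.py
```

```text
t 5.5833 loc [-10.5 -49. ] z 114.2 toolx yaw -6.98 toolz [-0.     0.001 -1.   ] Floc [-0.13 -1.13 -0.43] gap 0.0017466441115651166
lever front y -21.04104401578895 joint ~ 27.95895598421105
```

Click 1: the force dropped and the lever jumped ahead by about 8 mm. On to click 2, with the hump expected at TCP y of about -34.5.

Request:
play_rows(
  rows=[
    [[0, 0, 0], [0, -1.5, 0], 1],
    [[0, 0, 0], [0, -1.5, 0], 1],
    [[0, 0, 0], [0, -1, 0], 1],
    [[0, 0, 0], [0, -1, 0], 1],
    [[0, 0, 0], [0, -1, 0], 1],
    [[0, 0, 0], [0, -1, 0], 1],
    [[0, 0, 0], [0, -1, 0], 1],
    [[0, 0, 0], [0, -1, 0], 1],
    [[0, 0, 0], [0, -1, 0], 1],
    [[0, 0, 0], [0, -1, 0], 1],
  ],
)

```text
t: 6.47
tcp_pos: [0.5681, -0.1206, 0.1144]
tool_rot: [0.998, -0.061, -0.0, 0.001]
force: [-1.7, -5.8, -0.1]
finger_gap: -0.003
gripper_force: 3.3
```

Request:
play_rows(
  rows=[
    [[0, 0, 0], [0, -1, 0], 1],
    [[0, 0, 0], [0, -1, 0], 1],
  ],
)

```text
t: 6.63
tcp_pos: [0.5683, -0.1189, 0.1144]
tool_rot: [0.998, -0.06, -0.0, 0.001]
force: [-2.3, -6.6, 0.5]
finger_gap: -0.001
gripper_force: 3.6
```

Request:
play_rows(
  rows=[
    [[0, 0, 0], [0, -1, 0], 1],
    [[0, 0, 0], [0, 0, 0], 1],
  ],
)

```text
t: 6.8
tcp_pos: [0.5685, -0.1177, 0.1144]
tool_rot: [0.998, -0.06, -0.0, 0.001]
force: [-1.5, -6.6, -0.4]
finger_gap: -0.005
gripper_force: 3.3
```

```bash
python3 lv.py
```

```text
t 6.8 loc [-10.2 -37.4] z 114.4 toolx yaw -6.94 toolz [-0.    -0.002 -1.   ] Floc [-0.73 -6.71 -0.43] gap -0.004614500573274966
lever front y -13.02111453794014 joint ~ 35.978885462059864
```

Request:
play_rows(
  rows=[
    [[0, 0, 0], [0, -1, 0], 1],
    [[0, 0, 0], [0, 0, 0], 1],
  ],
)

```text
t: 7.02
tcp_pos: [0.5686, -0.1168, 0.1145]
tool_rot: [0.998, -0.06, -0.0, 0.001]
force: [-2.9, -7.0, 0.5]
finger_gap: -0.002
gripper_force: 3.6
```

Request:
play_rows(
  rows=[
    [[0, 0, 0], [0, -1, 0], 1],
    [[0, 0, 0], [0, 0, 0], 1],
  ],
)

```text
t: 7.18
tcp_pos: [0.5687, -0.1159, 0.1145]
tool_rot: [0.998, -0.061, -0.0, 0.001]
force: [-2.0, -6.3, 0.0]
finger_gap: -0.001
gripper_force: 3.3
```

Request:
play_rows(
  rows=[
    [[0, 0, 0], [0, -1, 0], 1],
    [[0, 0, 0], [0, 0, 0], 1],
  ],
)

```text
t: 7.35
tcp_pos: [0.569, -0.1133, 0.1144]
tool_rot: [0.998, -0.061, 0.0, -0.0]
force: [-1.2, -1.3, -0.4]
finger_gap: -0.003
gripper_force: 0.0
```

```bash
python3 lv.py
```

```text
t 7.35 loc [-10.2 -33. ] z 114.4 toolx yaw -7.03 toolz [ 0.  0. -1.] Floc [-1.04 -1.46 -0.4 ] gap -0.002788975575577777
lever front y -7.162776195112524 joint ~ 41.83722380488747
```

```bash
python3 lv.py
```

```text
t 7.4 loc [-10.2 -32.5] z 114.3 toolx yaw -7.03 toolz [ 0.     0.001 -1.   ] Floc [0.36 0.   0.3 ] gap 0.001962132046720406
lever front y -6.002987975388295 joint ~ 42.997012024611706
```

Request:
play_rows(
  rows=[
    [[0, 0, 0], [0, 0, 0], 1],
    [[0, 0, 0], [0, 0, 0], 1],
    [[0, 0, 0], [0, 0, 0], 1],
  ],
)

```text
t: 7.7
tcp_pos: [0.569, -0.1128, 0.1143]
tool_rot: [0.998, -0.061, -0.0, -0.0]
force: [0.3, -0.0, 0.2]
finger_gap: 0.004
gripper_force: 0.0
```

```bash
python3 lv.py
```

```text
t 7.7 loc [-10.2 -32.5] z 114.3 toolx yaw -6.96 toolz [-0.  0. -1.] Floc [0.3  0.01 0.18] gap 0.004075799699177745
lever front y -2.031998422940262 joint ~ 46.96800157705974
```

Click 2 is done: the lever settled at about 48 mm. The next hump is expected at TCP y of about -17.

Request:
play_rows(
  rows=[
    [[0, 0, 0], [0, -2, 0], 1],
    [[0, 0, 0], [0, -2, 0], 1],
    [[0, 0, 0], [0, -1, 0], 1],
    [[0, 0, 0], [0, -1, 0], 1],
    [[0, 0, 0], [0, -1, 0], 1],
    [[0, 0, 0], [0, -1, 0], 1],
    [[0, 0, 0], [0, -1, 0], 1],
    [[0, 0, 0], [0, -1, 0], 1],
    [[0, 0, 0], [0, -1, 0], 1],
    [[0, 0, 0], [0, -1, 0], 1],
    [[0, 0, 0], [0, 0, 0], 1],
    [[0, 0, 0], [0, 0, 0], 1],
  ],
)

```text
t: 8.75
tcp_pos: [0.5703, -0.1024, 0.1144]
tool_rot: [0.998, -0.061, -0.0, 0.001]
force: [-1.9, -5.1, 0.8]
finger_gap: 0.002
gripper_force: 2.4
```

```bash
python3 lv.py
```

```text
t 8.75 loc [-10.2 -22. ] z 114.4 toolx yaw -6.96 toolz [-0.    -0.002 -1.   ] Floc [-1.26 -5.25  0.79] gap 0.00229627374821334
lever front y 2.588087067863359 joint ~ 51.588087067863356
```

Request:
play_rows(
  rows=[
    [[0, 0, 0], [0, -1, 0], 1],
    [[0, 0, 0], [0, -1, 0], 1],
    [[0, 0, 0], [0, -1, 0], 1],
    [[0, 0, 0], [0, 0, 0], 1],
  ],
)

```text
t: 9.13
tcp_pos: [0.5707, -0.0995, 0.1144]
tool_rot: [0.998, -0.061, -0.0, 0.001]
force: [-2.4, -5.5, 1.2]
finger_gap: 0.001
gripper_force: 3.0
```

Request:
play_rows(
  rows=[
    [[0, 0, 0], [0, -1, 0], 1],
    [[0, 0, 0], [0, 0, 0], 1],
  ],
)

```text
t: 9.3
tcp_pos: [0.5708, -0.0982, 0.1144]
tool_rot: [0.998, -0.061, -0.0, 0.001]
force: [-1.7, -4.6, -0.4]
finger_gap: 0.002
gripper_force: 2.7
```

```bash
python3 lv.py
```

```text
t 9.3 loc [-10.2 -17.8] z 114.4 toolx yaw -6.96 toolz [-0.    -0.001 -1.   ] Floc [-1.1  -4.73 -0.37] gap 0.0015371870125161823
lever front y 6.691722672361009 joint ~ 55.69172267236101
```

Close to hump 3. I'll step once and wait.

Request:
play_rows(
  rows=[
    [[0, 0, 0], [0, -1, 0], 1],
    [[0, 0, 0], [0, 0, 0], 1],
    [[0, 0, 0], [0, 0, 0], 1],
    [[0, 0, 0], [0, 0, 0], 1],
  ],
)

```text
t: 9.68
tcp_pos: [0.5711, -0.0956, 0.1143]
tool_rot: [0.998, -0.061, 0.0, -0.0]
force: [0.7, -1.4, 0.4]
finger_gap: 0.001
gripper_force: 0.0
```

```bash
python3 lv.py
```

```text
t 9.6833 loc [-10.3 -15.2] z 114.3 toolx yaw -6.98 toolz [ 0.     0.001 -1.   ] Floc [ 0.85 -1.31  0.41] gap 0.0011756464369965943
lever front y 15.32871651482215 joint ~ 64.32871651482215
```

Third click: the force is gone and the lever is at about 65–66 mm. I'll back away, rise and move above the key.

Request:
play_rows(
  rows=[
    [[0, 0, 0], [0, 4, 0], 1],
    [[0, 0, 0], [0, 8, 0], 1],
    [[0, 0, 0], [0, 0, -20], 1],
    [[0, 0, 0], [0, 0, -20], 1],
    [[0, 0, 0], [0, 0, -20], 1],
    [[0, 0, 0], [0, 0, 0], 1],
  ],
)

```text
t: 10.23
tcp_pos: [0.5721, -0.1098, 0.1781]
tool_rot: [0.998, -0.061, 0.004, 0.001]
force: [-0.3, -0.3, 1.1]
finger_gap: 0.0
gripper_force: 0.0
```

```bash
python3 lv.py
```

```text
t 10.2333 loc [ -7.6 -29.2] z 178.1 toolx yaw -7.0 toolz [ 0.008 -0.003 -1.   ] Floc [-0.25 -0.35  1.09] gap 0.0003182204388652612
lever front y 16.42063963648594 joint ~ 65.42063963648594
```

Request:
play_rows(
  rows=[
    [[0, 0, 0], [-11, -18.5, 0], 1],
    [[0, 0, 0], [-11, -18.5, 0], 1],
    [[0, 0, 0], [-11, -18.5, 0], 1],
    [[0, 0, 0], [-11, -18.5, 0], 1],
    [[0, 0, 0], [-10, -18.5, 0], 1],
    [[0, 0, 0], [-10, -19, 0], 1],
    [[0, 0, 0], [0, 0, 0], 1],
    [[0, 0, 0], [0, 0, 0], 1],
    [[0, 0, 0], [0, 0, 0], 1],
  ],
)

```text
t: 11.03
tcp_pos: [0.5198, 0.0096, 0.1738]
tool_rot: [0.998, -0.061, -0.0, 0.0]
force: [-0.8, -0.8, 0.8]
finger_gap: 0.002
gripper_force: 0.0
```

Run:
```python
from h import *
rep()
p,d=snapshot('wrist');a=p
q,e=snapshot('top')
cv2.imwrite('pics/w3.png',np.hstack([cv2.resize(p,(400,300)),cv2.resize(q[120:300,200:440],(400,300))])[:,:,::-1])
P=pts(cam('top'),e);ok=(P[...,2]>.12)&(P[...,2]<.136)
L=np.array([local(x) for x in P[ok]]);L=L[(abs(L[:,0]+10)<14)&(abs(L[:,1])<50)];print(len(L),L.min(0) if len(L) else 0,L.max(0) if len(L) else 0)
```

```text
t 11.0333 loc [-74.  83.] z 173.8 toolx yaw -6.97 toolz [-0. -0. -1.] Floc [-0.66 -0.88  0.8 ] gap 0.0019438455071492282
75 [-21.16295198   5.21992683] [ 1.24656623 16.91113126]
```

View pics/w3.png

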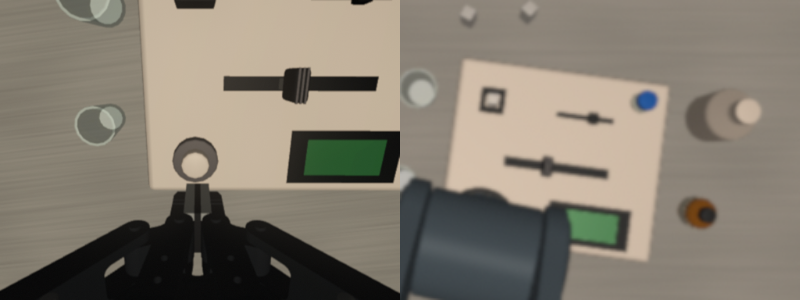

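The lever centre measures y=11, so the joint is at 66 mm. The key sits straight under the fingertips (195,163). Nothing else has moved. Next I press the key.

Request:
play_rows(
  rows=[
    [[0, 0, 0], [-0.5, -1.5, 15], 1],
    [[0, 0, 0], [0, 0, 15], 1],
    [[0, 0, 0], [0, 0, 12], 1],
    [[0, 0, 0], [0, 0, 6], 1],
    [[0, 0, 0], [0, 0, 2], 1],
    [[0, 0, 0], [0, 0, 0], 1],
    [[0, 0, 0], [0, 0, 0], 1],
  ],
)

```text
t: 11.72
tcp_pos: [0.5198, 0.0113, 0.1246]
tool_rot: [0.998, -0.061, 0.0, 0.0]
force: [-0.4, 0.5, -0.1]
finger_gap: 0.001
gripper_force: 0.0
```

Request:
play_rows(
  rows=[
    [[0, 0, 0], [0, 0, 1], 1],
    [[0, 0, 0], [0, 0, 1], 1],
    [[0, 0, 0], [0, 0, 1], 1],
    [[0, 0, 0], [0, 0, 1], 1],
    [[0, 0, 0], [0, 0, 1], 1],
    [[0, 0, 0], [0, 0, 0], 1],
  ],
)

```text
t: 12.22
tcp_pos: [0.5194, 0.0118, 0.1194]
tool_rot: [0.998, -0.061, 0.0, 0.0]
force: [-0.9, 0.5, 2.4]
finger_gap: 0.002
gripper_force: 0.9
```

Request:
play_rows(
  rows=[
    [[0, 0, 0], [0, 0, 1], 1],
    [[0, 0, 0], [0, 0, 1], 1],
    [[0, 0, 0], [0, 0, 0], 1],
  ],
)

```text
t: 12.47
tcp_pos: [0.5194, 0.0118, 0.1174]
tool_rot: [0.998, -0.061, 0.0, -0.0]
force: [0.1, 0.1, 2.7]
finger_gap: -0.002
gripper_force: 1.4
```

```bash
python3 -c "
from h import *
rep()"
```

```text
t 12.4667 loc [-74.6  85.1] z 117.4 toolx yaw -6.97 toolz [ 0.  0. -1.] Floc [0.07 0.16 2.7 ] gap -0.001744806222731785
```

Request:
play_rows(
  rows=[
    [[0, 0, 0], [0, 0, 1], 1],
    [[0, 0, 0], [0, 0, 1], 1],
    [[0, 0, 0], [0, 0, 1], 1],
    [[0, 0, 0], [0, 0, 1], 1],
    [[0, 0, 0], [0, 0, 0], 1],
  ],
)

```text
t: 12.88
tcp_pos: [0.5194, 0.0118, 0.114]
tool_rot: [0.998, -0.061, 0.0, 0.0]
force: [-1.3, 0.4, 8.7]
finger_gap: 0.001
gripper_force: 4.4
```

Request:
play_rows(
  rows=[
    [[0, 0, 0], [0, 0, 1], 1],
    [[0, 0, 0], [0, 0, 1], 1],
    [[0, 0, 0], [0, 0, 0], 1],
  ],
)

```text
t: 13.13
tcp_pos: [0.5195, 0.0118, 0.1138]
tool_rot: [0.998, -0.061, 0.001, 0.0]
force: [-3.8, 1.5, 22.7]
finger_gap: -0.007
gripper_force: 11.0
```

The key has bottomed out (z stopped at 113.8 mm with the force rising). I'll release and rise.

Request:
play_rows(
  rows=[
    [[0, 0, 0], [0, 0, -2], 1],
    [[0, 0, 0], [0, 0, -4], 1],
    [[0, 0, 0], [0, 0, -10], 1],
    [[0, 0, 0], [0, 0, -20], 1],
    [[0, 0, 0], [0, 0, -25], 1],
    [[0, 0, 0], [0, 0, -20], 1],
    [[0, 0, 0], [0, 0, 0], 1],
    [[0, 0, 0], [0, 0, 0], 1],
    [[0, 0, 0], [0, 0, 0], 1],
  ],
)

```text
t: 13.88
tcp_pos: [0.5185, 0.0118, 0.1918]
tool_rot: [0.998, -0.061, -0.001, -0.0]
force: [1.0, 0.4, -0.7]
finger_gap: -0.0
gripper_force: 0.0
```

Run:
```python
from h import *
rep()
q,e=snapshot('top')
P=pts(cam('top'),e);ok=(P[...,2]>.12)&(P[...,2]<.136)
L=np.array([local(x) for x in P[ok]]);L=L[(abs(L[:,0]+10)<14)&(abs(L[:,1])<50)];print('lever',L.min(0),L.max(0))
p,d=snapshot('wrist');P=pts(cam('wrist'),d)
L=np.array([[*local(x),x[2]*1000] for x in P.reshape(-1,3)]);k=np.hypot(L[:,0]+75,L[:,1]-85)<9;print('key z',np.percentile(L[k,2],[10,50,90]))
sign_off()
```

```text
t 13.8833 loc [-75.5  85.1] z 191.8 toolx yaw -6.98 toolz [-0.002  0.    -1.   ] Floc [ 0.97  0.57 -0.73] gap -0.00024161572572291087
lever [-21.16668314   5.23635804] [ 1.20636707 17.09009779]
key z [112.58340605 222.19236438 249.41006228]
the job is handed in; nothing more can be done
```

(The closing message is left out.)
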